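Shut down the plaster vibrator and reload its dome

TASK

Shut down the plaster vibrator and reload it: first turn its dial anticlockwise all the way to the off stop, then push the mains lever right over to its far side (off, leaning away from the robot). Next lift the finished stone cast off the rubber dome and stand it, teeth up, in the middle of the slatted drying board, and then balance the metal impression tray level on top of the dome, filled side up. Set both down gently, let go of them, and do not disturb the spare cast, the mixing bowl or the bottle.

Things in the scene. Friction and masses are not known exactly. Their poses are not given: they have to be found in the camera images.
- vibrator: White bench vibrator, fixed; housing 220 (x) x 200 (y) x 60 high, on the work surface. Origin: centre of its underside; its x axis points from the control side (nearer the robot) to the dome side. Dial at (-60, -60) mm, mains lever at (-70, 60) mm, dome axis at (50, 0) mm in this frame; all three stand on the housing's top face at z = 60 mm.
- dome_top (a point): Centre of the crown of the black rubber dome on the vibrator, 95 mm above the work surface. The dome is a 55 mm radius cap, 100 mm in diameter at its foot and 35 mm tall, with a slightly flattened crown 24 mm across. Its x axis is the vibrator's.
- dial (a joint): Angle of the black dial in rad: 0 = off, the anticlockwise end stop seen from above; it grows clockwise to 4.6. Vertical axis. At 0 the grip bar lies along the vibrator's x axis with its white pointer mark towards the robot, at the long scale tick; at value q the bar has turned by -q about z. It takes about 0.06 N m and stays where it is left.
- dial_grip (a point): Point on the dial's axis in the middle of its grip bar, 97 mm above the work surface. The bar is 57 long, 14 wide, 32 high: its top is 104 mm, its foot 72 mm above the work surface; below it is a disc 60 mm in diameter. The point turns with the dial: its x axis lies along the bar, the pointer mark is on its -x end.
- mains (a joint): Angle of the mains lever in rad: 0 = on (leans 0.5 rad towards the robot), 1.0 = off (leans 0.5 rad away from the robot, at its stop). It stays where it is left.
- mains_tip (a point): Centre of the black 26 mm ball at the end of the mains lever. The lever is a 10 mm steel rod, 60 mm from pivot to ball centre; its pivot axis lies along the vibrator's y axis, 82 mm above the work surface, at (-70, 60) mm in the vibrator's frame, on a grey block 70 x 50 x 25.
- cast: Finished dental cast of pale stone: D-shaped base 66 long (x = -30 to 36 mm), 56 wide with flat parallel sides at y = -28 and 28 mm, 22 high, an arch of teeth on top, 32 high overall, 0.16 kg. Origin: on its underside, right below the centre of mass; z up through the teeth; round end at +x. It starts balanced on the dome.
- impression_tray: Steel impression tray filled with a set white impression, 0.15 kg: D-shaped, 62 long (x = -26 to 36 mm), 60 wide with flat sides at y = -30 and 30 mm, 24 high, flat underside, and a flat handle 18 wide at its round end, out to x = 79 mm at half height. Origin: on the underside, below the centre of mass: it balances there; z up, x towards the handle. Starts on the work surface.
- drying_board: Slatted pale wood drying board, fixed, 150 (x) x 122 (y) x 18 high. Origin: centre of its underside; the cast stands on its top, 18 mm up.
- spare_cast: Bystander: a second cast just like the first, standing on the work surface; leave it alone. Origin: middle of its underside.
- mixing_bowl: Bystander: black rubber mixing bowl, 110 mm across, 65 mm high; leave it alone. Origin: centre of its underside.
- bottle: Bystander: pale translucent plastic bottle with a white cap, 64 mm across, about 150 mm high; leave it alone. Origin: centre of its underside.

How it is judged:
By the outcome, as a careful person would: the job done as asked, in the order asked, and still so for the second after the job is handed in, with the robot touching nothing.
It also fails if it takes over 72 s, if anything falls off the work surface, if the arm or the gripper's body presses on something with over 40 N, if the wrist force passes 120 N, or if a joint passes its speed limit or range.

ROBOT

A 6-joint arm with a two-finger parallel gripper is mounted at the origin on the work surface. World frame = base frame: x ahead of the robot, y to its left, z up, the work surface at z = 0. Lengths are in m, angles in rad, forces in N, time in s.
With the tool pointing down it reaches from about 0.3 to 0.75 m from the base axis. Payload 8.5 kg.
Tool frame: the origin (TCP) lies at the very end of the fingers, on their centre line; the grasp point (between the pads) lies 19 mm behind it; z points along the fingers, y is the line along which they close (so a half turn about z gives the same grasp; the last joint's range is limited). The gripper opens to 85 mm and grips with 20 to 120 N. Pads are 22 mm wide; open, the fingers measure 114 mm over their backs; the gripper's body (76 mm by 85 mm) begins 54 mm behind the grasp point. The pads swing forward as they close: fully open they stand 13 mm farther back than shut.
Start: joints at [-1.414, 0.381, 1.297, -0, 1.464, -0.215], TCP at [0.2, -0.512, 0.231] pointing down, gripper open.
Joint ranges: [-3.11, 3.11], [-0.89, 2.33], [0.22, 2.48], [-1.42, 4.56], [0.17, 2.85], [-2.88, 2.88]. Speed limits (rad/s): [2.39, 2.39, 3.14, 3.14, 3.14, 3.14].

INTERFACE

Orientations are given as a rotation vector (axis times angle).
In Python, from rig import r gives the robot as it stands.
- The arm moves only by the tool step_arm, never from a script. Its argument "targets" is a list of rows, each an object with "travel": the shift along the world's x, y, z in m, a list of three; "turn": the turn about the world's z in rad; "fingers": the opening, from 0 (shut) to 1 (fully open). A call has 1 to 20 rows; each row shifts and turns the commanded pose from where the row before left it; what a row does not reach is not made up. A row lasts 1/10 s, in which the tool goes at most 50 mm and 8.59 degrees, less where a joint would pass 70% of its speed; a pose out of reach is approached as far as the arm can. A call with a gripper value outside its range is refused whole. The fingers move at their own pace and stop on an object; "newtons" is the grip in N (left out, the last holds). Time passes only in rows, so rows that do not move let the fingers close. It gives the time, the measured TCP pose, the force and the opening at its end, in the units of the state.
- r.state(): the state, without advancing time (a new reading comes with each control period).
- r.snapshot(name): name is "side" or "top" or "wrist"; returns a dict with "frame" (480x640x3 uint8, red, green, blue), "fx", "fy", "cx", "cy" (pixels), "position" and "rotation" of the camera in the world; the wrist camera has in their place "hand_eye" (4x4, takes a point from camera to tool coordinates, whose origin is the TCP and whose axes are the flange's). Camera axes: x right, y down, z forward; pixel columns grow to the right and rows downward; lengths in m; the calibration is good to about 2 mm. A picture is of the moment at which its call begins: read the wrist's pose just before it. There is no depth.
- r.close_job(): hands the job in, once; it reports no verdict.
The state is a dict: "t": time; "joint_positions": joint angles; "qd": joint speeds; "joint_torque": joint torques, N m; "ee_pos": TCP position; "eef_rot": TCP orientation; "wrist_force": force on the tool from outside, world axes, zero at the start; "moment": the same for the moment, N m; "width": finger opening in m.
Only numpy, scipy, OpenCV 4.12 (cv2) and the standard library are available. Lean on these libraries where they do the work, as an engineer would, in place of code of your own. Each camera call takes 0.05 s, during which the arm holds its last target. There are 200 camera calls.

## Working session

There is one attempt and no reset: what is moved stays moved. The work goes in short steps, Python scripts to look and compute and a tool call to move; the robot and the scene stay as the last step left them, time stands still between calls to the robot, and variables do not carry over. Pictures are saved under pics/ and viewed, on a budget of 10 in all, crops included, one or two more only if the job needs it, and the job is handed in when it is done.

Besides the shell and the picture viewer there is one more tool, called after "Request:" in YAML: its name, and indented under it one key for each argument. step_arm: Moves the arm, as the interface text tells. Its arguments: {"type":"object","properties":{"targets":{"type":"array"},"newtons":{"type":"number"}},"required":["targets"]}

```bash
mkdir -p pics; ls; cat > h.py <<'E'
import numpy as np, cv2
from rig import r
from scipy.spatial.transform import Rotation as R
def snap(n,f):
    s=r.state(); d=r.snapshot(n); cv2.imwrite('pics/'+f+'.png',d['frame'][:,:,::-1])
    if 'hand_eye' in d:
        T=np.eye(4);T[:3,:3]=R.from_rotvec(s['eef_rot']).as_matrix();T[:3,3]=s['ee_pos'];T=T@np.array(d['hand_eye'])
        d['position'],d['rotation']=T[:3,3],T[:3,:3]
    np.savez('pics/'+f+'.npz',K=[d['fx'],d['fy'],d['cx'],d['cy']],p=d['position'],R=d['rotation'],allow_pickle=True)
    return d
def ray(f,uv):
    d=np.load('pics/'+f+'.npz');fx,fy,cx,cy=d['K'];Rm=d['R']
    if Rm.shape!=(3,3): Rm=R.from_rotvec(Rm).as_matrix() if Rm.size==3 else R.from_quat(Rm).as_matrix()
    return d['p'],Rm@np.array([(uv[0]-cx)/fx,(uv[1]-cy)/fy,1])
def at(f,uv,z):
    p,v=ray(f,uv); return (p+v*(z-p[2])/v[2]).round(4)
def proj(f,P):
    d=np.load('pics/'+f+'.npz');fx,fy,cx,cy=d['K'];c=d['R'].T@(np.array(P)-d['p']);return (c[0]/c[2]*fx+cx).round(1),(c[1]/c[2]*fy+cy).round(1)
E
python3 - <<'E'
from h import *
print(r.state())
for n in('top','side'):
    d=snap(n,n+'0'); print(n,d['fx'],d['position'],np.array(d['rotation']))
E
```

```text
pics
{'t': 0.0, 'joint_positions': array([-1.41430849e+00,  3.81194224e-01,  1.29827981e+00, -1.19581092e-05,
        1.46356082e+00, -2.15306351e-01]), 'qd': array([-0.00220623, -0.00059758, -0.00024254, -0.00100321, -0.00031044,
        0.00074031]), 'joint_torque': array([ 9.44267231e-04, -4.48465312e+01, -2.31279784e+01, -7.00131204e-05,
        4.75433684e-03, -2.26118397e-05]), 'ee_pos': array([ 0.19975328, -0.51213049,  0.2307063 ]), 'eef_rot': array([-3.08604819e+00, -5.80390541e-01, -4.79259180e-05]), 'wrist_force': array([-0.41602828,  0.58391712, -0.32301147]), 'moment': array([ 0.04498618, -0.02201667, -0.01464451]), 'width': 0.08571635414413856}
top 485.55919519481995 [ 0.485643   -0.08090736  1.18167338] [-2.15694064  2.19240173 -0.09638818]
side 569.9217874362776 [0.52374135 0.85747512 0.86858753] [-0.04900105  2.79178991 -1.35424221]
```

```bash
sed -i "s/p=d\['position'\],R=d\['rotation'\],allow_pickle=True/p=d['position'],R=R.from_rotvec(d['rotation']).as_matrix() if np.size(d['rotation'])==3 else d['rotation']/" h.py
python3 - <<'E'
from h import *
for n in('top','side'): snap(n,n+'0')
i=cv2.imread('pics/top0.png');cv2.imwrite('pics/top0b.png',cv2.resize(i,(800,600),interpolation=cv2.INTER_CUBIC))
E
```

```text
(no output)
```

View pics/top0b.png

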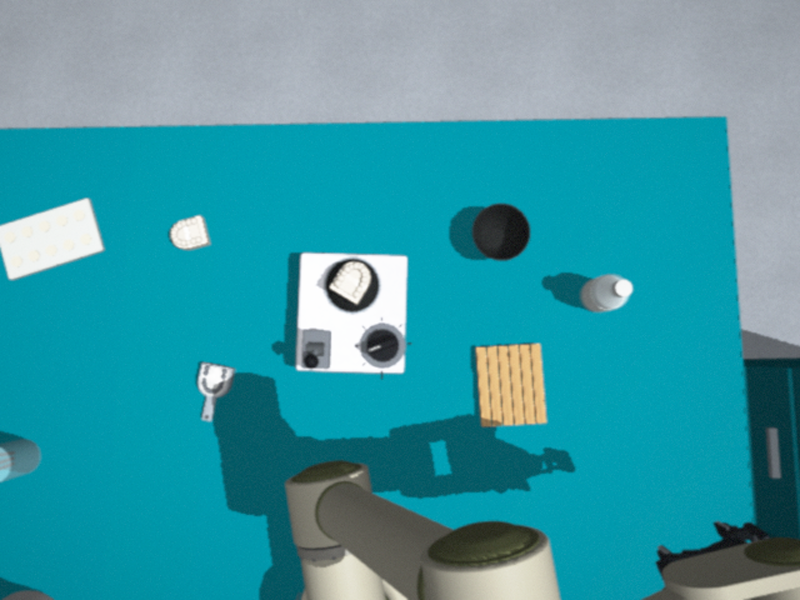

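View pics/side0.png

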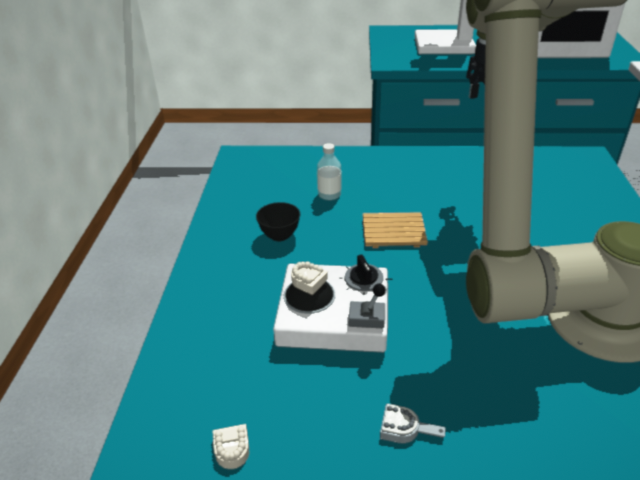

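Top: housing corners about (302,253),(408,256),(405,374),(296,371) in the 800-px view, dial (382,345), lever ball (311,361), cast (351,281), tray (214,380), board (511,384). An enlarged crop next.

```bash
python3 - <<'E'
from h import *
i=cv2.imread('pics/top0.png')[195:345,150:350];cv2.imwrite('pics/c1.png',cv2.resize(i,(800,600),interpolation=cv2.INTER_CUBIC))
f='top0'
for n,u,z in [('h',(302,253),.06),('h',(408,256),.06),('h',(405,374),.06),('h',(296,371),.06),('dial',(382,345),.104),('ball',(311,361),.13),('cast',(351,281),.117),('tray',(214,380),.024),('b',(475,347),.018),('b',(540,343),.018),('b',(547,423),.018),('b',(481,427),.018),('bowl',(501,231),.065),('bottle',(622,288),.15),('spare',(190,233),.025)]: print(n,at(f,np.array(u)*.8,z))
E
```

```text
h [0.6745 0.0942 0.06  ]
h [ 0.6655 -0.1038  0.06  ]
h [ 0.4469 -0.0943  0.06  ]
h [0.4556 0.1057 0.06  ]
dial [ 0.5   -0.054  0.104]
ball [0.4742 0.0682 0.13  ]
cast [ 0.6134 -0.0012  0.117 ]
tray [0.4402 0.267  0.024 ]
b [ 0.4945 -0.2295  0.018 ]
b [ 0.5001 -0.3539  0.018 ]
b [ 0.3492 -0.3614  0.018 ]
b [ 0.3438 -0.2366  0.018 ]
bowl [ 0.7089 -0.278   0.065 ]
bottle [ 0.5898 -0.4664  0.15  ]
spare [0.723  0.3161 0.025 ]
```

View pics/c1.png

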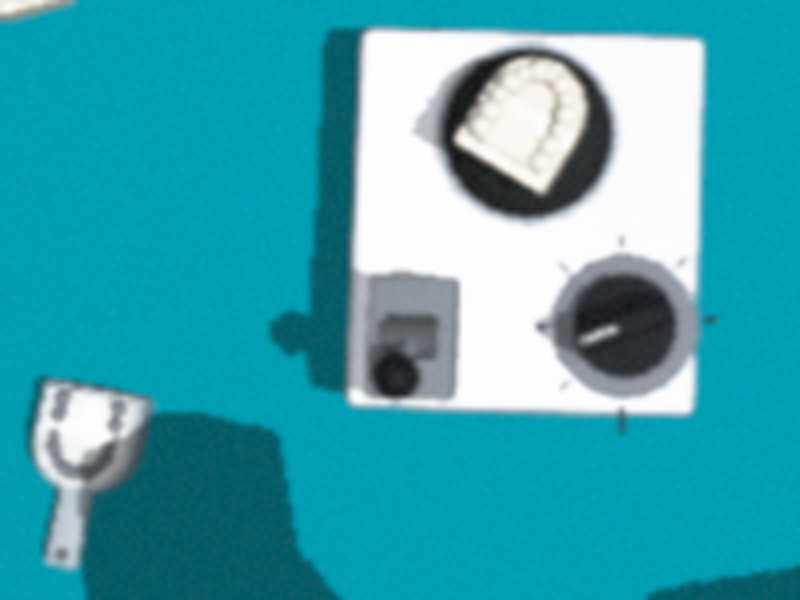

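Crop: housing corners (360,30),(704,40),(694,412),(350,403); dial bar (580,345)–(672,300), pointer left, so it is about 1.07 rad from off. Cast yaw about -29°; tray handle end (62,562), flat edge midpoint (96,392). Next: go above the dial.

Request:
step_arm:
  targets:
    - {"travel": [0.0214, 0.0326, 0], "turn": 0.118, "fingers": 1}
    - {"travel": [0.0214, 0.0326, 0], "turn": 0.118, "fingers": 1}
    - {"travel": [0.0214, 0.0326, 0], "turn": 0.118, "fingers": 1}
    - {"travel": [0.0214, 0.0326, 0], "turn": 0.118, "fingers": 1}
    - {"travel": [0.0214, 0.0326, 0], "turn": 0.118, "fingers": 1}
    - {"travel": [0.0214, 0.0326, 0], "turn": 0.118, "fingers": 1}
    - {"travel": [0.0214, 0.0326, 0], "turn": 0.118, "fingers": 1}
    - {"travel": [0.0214, 0.0326, 0], "turn": 0.118, "fingers": 1}
    - {"travel": [0.0214, 0.0326, 0], "turn": 0.118, "fingers": 1}
    - {"travel": [0.0214, 0.0326, 0], "turn": 0.118, "fingers": 1}
    - {"travel": [0.0214, 0.0326, 0], "turn": 0.118, "fingers": 1}
    - {"travel": [0.0214, 0.0326, 0], "turn": 0.118, "fingers": 1}
    - {"travel": [0.0214, 0.0326, 0], "turn": 0.118, "fingers": 1}
    - {"travel": [0.0214, 0.0326, 0], "turn": 0.118, "fingers": 1}
    - {"travel": [0, 0, 0], "turn": 0, "fingers": 1}
    - {"travel": [0, 0, 0], "turn": 0, "fingers": 1}

```text
t: 1.8
ee_pos: [0.4994, -0.0555, 0.231]
eef_rot: [-1.664, -2.664, 0.001]
wrist_force: [-0.4, -0.6, -0.9]
width: 0.0852
```

```bash
python3 - <<'E'
from h import *
d=snap('wrist','w1');s=r.state();print(s['ee_pos'],s['eef_rot'],s['joint_positions'],d['fx'],d['position'])
for P in [(.498,-.0568,.104),(.61,-.002,.095),(.4646,.065,.135)]: print(proj('w1',P))
E
```

```text
[ 0.49911255 -0.05622836  0.2311237 ] [-1.66657105e+00 -2.66253049e+00  6.94388150e-04] [-3.48135954e-01  2.97372518e-01  1.42564702e+00 -3.33526215e-04
  1.41914455e+00 -8.00338997e-01] 415.26789619010253 [0.46681152 0.01145549 0.37325209]
(np.float64(309.1), np.float64(226.0))
(np.float64(489.0), np.float64(222.1))
(np.float64(353.4), np.float64(9.6))
```

View pics/w1.png

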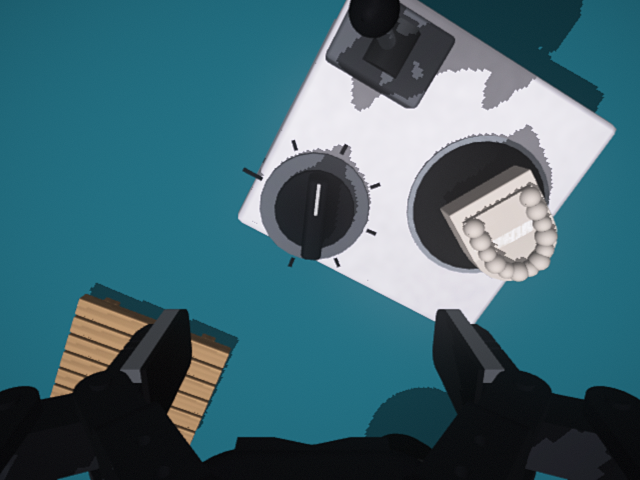

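Wrist view: dial bar (316,172)–(311,258), ball (374,12), dome foot rim centred near (481,203), cast flat-end top edge (459,212)–(528,170), round end near (517,281).

```bash
python3 - <<'E'
from h import *
f='w1'
a,b=at(f,(317,172),.104),at(f,(311,259),.104);print('bar',(a+b)/2,np.degrees(np.arctan2(*(b-a)[1::-1])),np.linalg.norm(a-b))
print('disc c',at(f,(315,205),.066),'domefoot',at(f,(481,203),.06),'ball',at(f,(374,12),.135))
for u in [(617,128),(240,217)]: print('corner',at(f,u,.06))
c,e=at(f,(459,212),.117),at(f,(528,170),.117);print('cast',(c+e)/2,(c-e),np.linalg.norm(c-e),np.degrees(np.arctan2(*(e-c)[1::-1])))
s=R.from_rotvec(r.state()['eef_rot']).as_matrix();print('y',np.degrees(np.arctan2(s[1,1],s[0,1])), s[:,2])
E
```

```text
bar [ 0.4981 -0.0497  0.104 ] -67.87949603081624 0.06001766406650627
disc c [ 0.4992 -0.0496  0.066 ] domefoot [0.6141 0.0064 0.06  ] ball [0.4746 0.0686 0.135 ]
corner [0.673  0.0973 0.06  ]
corner [ 0.4516 -0.0849  0.06  ]
cast [0.58995 0.01695 0.117  ] [-0.0241 -0.0413  0.    ] 0.047817360864020934 59.734937850909944
y 25.912221480364842 [-6.49618569e-04 -1.14981086e-04 -9.99999782e-01]
```

```bash
python3 - <<'E'
from h import *
i=cv2.imread('pics/side0.png')[250:360,265:405];cv2.imwrite('pics/c2.png',cv2.resize(i,(764,600),interpolation=cv2.INTER_CUBIC))
f='side0';g=lambda P:((np.array(proj(f,P))-[265,250])*5.4545).round()
for P in [(.498,-.0565,.104),(.498,-.050,.104),(.6106,-.002,.06),(.6141,.0064,.06),(.4646,.065,.135),(.4744,.0684,.133)]: print(P,g(P))
for z in(0,.06):
  for a,b in [(.6745,.0942),(.6655,-.1038),(.4469,-.0943),(.4556,.1057)]:print(z,g((a,b,z)))
E
```

```text
(0.498, -0.0565, 0.104) [545.  58.]
(0.498, -0.05, 0.104) [545.  69.]
(0.6106, -0.002, 0.06) [246. 235.]
(0.6141, 0.0064, 0.06) [235. 250.]
(0.4646, 0.065, 0.135) [647. 216.]
(0.4744, 0.0684, 0.133) [619. 226.]
0 [ 62. 531.]
0 [136. 171.]
0 [663. 194.]
0 [661. 568.]
0.06 [ 49. 418.]
0.06 [128.  61.]
0.06 [670.  83.]
0.06 [668. 454.]
```

View pics/c2.png

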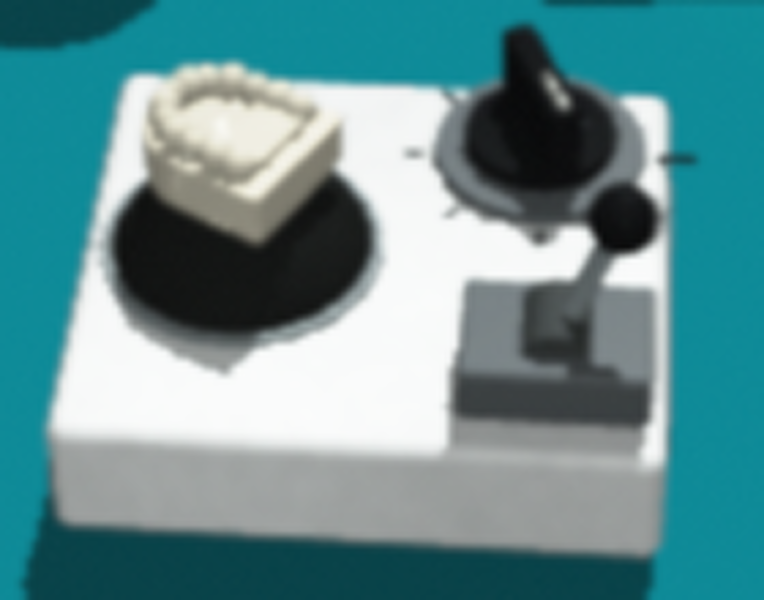

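Side view agrees better with the wrist view (dial bar top centre at (540,68) in the crop means y ≈ -0.05). Grasp the dial bar.

Request:
step_arm:
  targets:
    - {"travel": [0, 0.0025, -0.03], "turn": 0, "fingers": 0.6}
    - {"travel": [0, 0.0025, -0.04], "turn": 0, "fingers": 0.6}
    - {"travel": [0, 0, -0.035], "turn": 0, "fingers": 0.6}
    - {"travel": [0, 0, -0.025], "turn": 0, "fingers": 0.6}
    - {"travel": [0, 0, -0.022], "turn": 0, "fingers": 0.6}
    - {"travel": [0, 0, 0], "turn": 0, "fingers": 0.6}
    - {"travel": [0, 0, 0], "turn": 0, "fingers": 0}
    - {"travel": [0, 0, 0], "turn": 0, "fingers": 0}
    - {"travel": [0, 0, 0], "turn": 0, "fingers": 0}
    - {"travel": [0, 0, 0], "turn": 0, "fingers": 0}
    - {"travel": [0, 0, 0], "turn": 0, "fingers": 0}
    - {"travel": [0, 0, 0], "turn": 0, "fingers": 0}
    - {"travel": [0, 0, 0], "turn": 0, "fingers": 0}
  newtons: 25

```text
t: 3.15
ee_pos: [0.4995, -0.0518, 0.0807]
eef_rot: [1.665, 2.662, -0.002]
wrist_force: [-3.0, -4.8, 5.1]
width: 0.0136
```

Request:
step_arm:
  targets:
    - {"travel": [0, 0, 0], "turn": 0.12, "fingers": 0}
    - {"travel": [0, 0, 0], "turn": 0.12, "fingers": 0}
    - {"travel": [0, 0, 0], "turn": 0.12, "fingers": 0}
    - {"travel": [0, 0, 0], "turn": 0.12, "fingers": 0}
    - {"travel": [0, 0, 0], "turn": 0.12, "fingers": 0}
    - {"travel": [0, 0, 0], "turn": 0.12, "fingers": 0}
    - {"travel": [0, 0, 0], "turn": 0.12, "fingers": 0}
    - {"travel": [0, 0, 0], "turn": 0.12, "fingers": 0}
    - {"travel": [0, 0, 0], "turn": 0.06, "fingers": 0}
    - {"travel": [0, 0, 0], "turn": 0, "fingers": 0}

```text
t: 4.15
ee_pos: [0.4992, -0.0521, 0.0807]
eef_rot: [0.15, 3.137, -0.004]
wrist_force: [-5.7, -6.3, 6.0]
width: 0.0139
```

```bash
cat >> h.py <<'E'
def st():
    s=r.state();m=R.from_rotvec(s['eef_rot']).as_matrix();print('t',round(s['t'],2),s['ee_pos'].round(4),'y',np.degrees(np.arctan2(m[1,1],m[0,1])).round(2),'F',s['wrist_force'].round(1),'M',s['moment'].round(2),'w',s['width'].round(4),'q6',s['joint_positions'][5].round(2))
E
python3 -c "
from h import *
st()"
```

```text
Traceback (most recent call last):
  File "h.py", line 20, in st
    s=r.state();m=R.from_rotvec(s['eef_rot']).as_matrix();print('t',round(s['t'],2),s['ee_pos'].round(4),'y',np.degrees(np.arctan2(m[1,1],m[0,1])).round(2),'F',s['wrist_force'].round(1),'M',s['moment'].round(2),'w',s['width'].round(4),'q6',s['joint_positions'][5].round(2))
                                                                                                                                                                                                                       ^^^^^^^^^^^^^^^^
AttributeError: 'float' object has no attribute 'round'
```

```bash
sed -i "s/s\['width'\].round(4)/round(s['width'],4)/" h.py
python3 -c "
from h import *
st()"
```

```text
t 4.15 [ 0.4992 -0.0521  0.0807] y 84.51 F [-5.7 -6.3  6. ] M [-1.03  0.95  0.09] w 0.0139 q6 -1.81
```

Request:
step_arm:
  targets:
    - {"travel": [0, 0, 0], "turn": 0.03, "fingers": 0}
    - {"travel": [0, 0, 0], "turn": 0.03, "fingers": 0}
    - {"travel": [0, 0, 0], "turn": 0.03, "fingers": 0}
    - {"travel": [0, 0, 0], "turn": 0.0, "fingers": 0}

```text
t: 4.55
ee_pos: [0.4992, -0.0522, 0.0807]
eef_rot: [0.014, 3.141, -0.003]
wrist_force: [-5.2, -7.5, 5.7]
width: 0.0137
```

```bash
python3 -c "
from h import *
st()"
```

```text
t 4.55 [ 0.4992 -0.0522  0.0807] y 89.49 F [-5.2 -7.5  5.7] M [-1.08  0.95 -0.95] w 0.0137 q6 -1.9
```

Moment jumped to about 0.95 N m: the dial is at its stop. Release, rise and go in front of the lever.

Request:
step_arm:
  targets:
    - {"travel": [0, 0, 0], "turn": -0.02, "fingers": 0.5}
    - {"travel": [0, 0, 0], "turn": 0, "fingers": 0.5}
    - {"travel": [0, 0, 0], "turn": 0, "fingers": 0.5}
    - {"travel": [0, 0, 0], "turn": 0, "fingers": 0.5}
    - {"travel": [0, 0, 0.03], "turn": 0, "fingers": 0.5}
    - {"travel": [0, 0, 0.04], "turn": 0, "fingers": 0.4}
    - {"travel": [0, 0, 0.04], "turn": 0, "fingers": 0}
    - {"travel": [-0.023, 0.039, 0], "turn": 0, "fingers": 0}
    - {"travel": [-0.023, 0.04, 0], "turn": 0, "fingers": 0}
    - {"travel": [-0.023, 0.04, 0], "turn": 0, "fingers": 0}
    - {"travel": [0, 0, 0], "turn": 0, "fingers": 0}
    - {"travel": [0, 0, 0], "turn": 0, "fingers": 0}

```text
t: 5.75
ee_pos: [0.4303, 0.0686, 0.1896]
eef_rot: [0.04, 3.14, -0.0]
wrist_force: [1.2, -1.0, -0.7]
width: -0.0005
```

```bash
python3 - <<'E'
from h import *
st()
snap('top','top1');snap('wrist','w2')
a=cv2.resize(cv2.imread('pics/top1.png')[195:315,220:340],(480,480),interpolation=cv2.INTER_CUBIC)
b=cv2.resize(cv2.imread('pics/w2.png'),(320,240))
c=np.zeros((480,800,3),np.uint8);c[:,:480]=a;c[:240,480:]=b;cv2.imwrite('pics/c3.png',c)
E
```

```text
t 5.75 [0.4303 0.0686 0.1896] y 88.53 F [ 1.2 -1.  -0.7] M [ 0.   -0.02  0.  ] w -0.0005 q6 -1.66
```

View pics/c3.png

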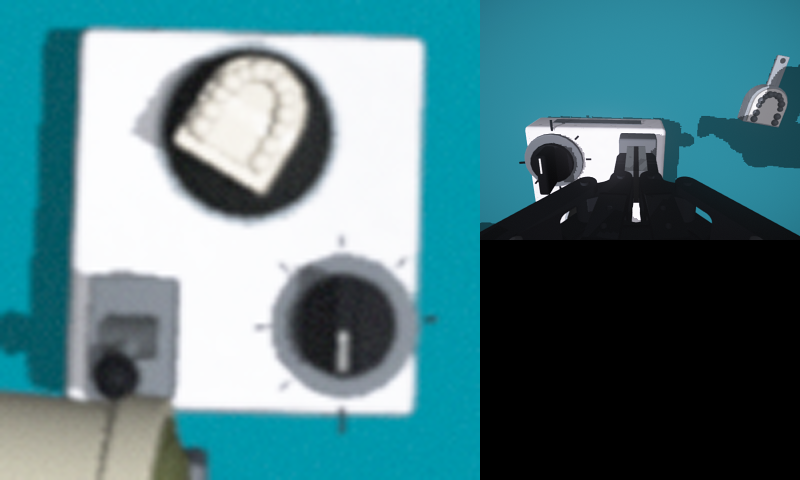

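Dial pointer is at the long tick (off); the lever ball is at (117,375). Lower and push the lever.

Request:
step_arm:
  targets:
    - {"travel": [0, -0.001, -0.035], "turn": 0, "fingers": 0}
    - {"travel": [0, 0, -0.035], "turn": 0, "fingers": 0}
    - {"travel": [0.01, 0, 0], "turn": 0, "fingers": 0}
    - {"travel": [0.01, 0, 0], "turn": 0, "fingers": 0}
    - {"travel": [0.01, 0, 0], "turn": 0, "fingers": 0}
    - {"travel": [0.01, 0, 0], "turn": 0, "fingers": 0}
    - {"travel": [0.01, 0, 0], "turn": 0, "fingers": 0}
    - {"travel": [0, 0, 0], "turn": 0, "fingers": 0}

```text
t: 6.65
ee_pos: [0.4821, 0.0669, 0.1198]
eef_rot: [0.044, 3.139, -0.0]
wrist_force: [-0.4, -0.2, -0.5]
width: -0.0002
```

Request:
step_arm:
  targets:
    - {"travel": [0.006, 0, 0], "turn": 0, "fingers": 0}
    - {"travel": [0.006, 0, 0], "turn": 0, "fingers": 0}
    - {"travel": [0, 0, 0], "turn": 0, "fingers": 0}

```text
t: 6.95
ee_pos: [0.4931, 0.067, 0.1193]
eef_rot: [0.044, 3.141, 0.0]
wrist_force: [0.4, 0.5, 0.7]
width: 0.0002
```

Request:
step_arm:
  targets:
    - {"travel": [0.004, 0, 0], "turn": 0, "fingers": 0}
    - {"travel": [0.003, 0, 0], "turn": 0, "fingers": 0}
    - {"travel": [0, 0, 0], "turn": 0, "fingers": 0}

```text
t: 7.25
ee_pos: [0.4997, 0.067, 0.1193]
eef_rot: [0.044, 3.141, 0.0]
wrist_force: [0.4, -1.1, 0.5]
width: 0.0
```

Request:
step_arm:
  targets:
    - {"travel": [0.003, 0, 0], "turn": 0, "fingers": 0}
    - {"travel": [0.003, 0, 0], "turn": 0, "fingers": 0}
    - {"travel": [0, 0, 0], "turn": 0, "fingers": 0}

```text
t: 7.55
ee_pos: [0.5006, 0.0672, 0.119]
eef_rot: [-0.042, -3.129, 0.001]
wrist_force: [-22.9, -2.9, 14.3]
width: -0.0002
```

```bash
python3 - <<'E'
from h import *
st()
snap('side','side1')
a=cv2.resize(cv2.imread('pics/side1.png')[215:360,265:455],(786,600),interpolation=cv2.INTER_CUBIC)
cv2.imwrite('pics/c4.png',a)
E
```

```text
t 7.55 [0.5006 0.0672 0.119 ] y 88.45 F [-22.9  -2.9  14.3] M [-0.44  3.54 -0.05] w -0.0002 q6 -1.64
```

View pics/c4.png

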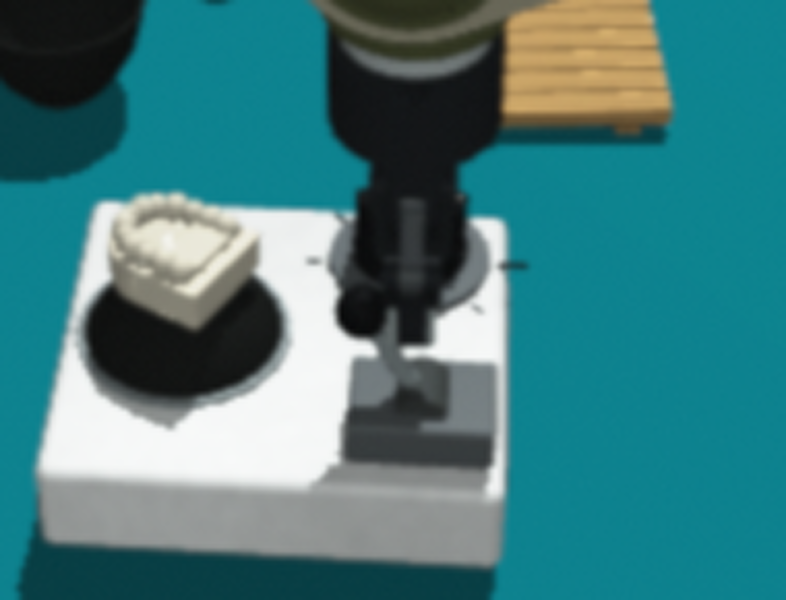

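Force -23 N at the stop and the ball (362,310) leans away: lever is off. Back off, rise, and look over the cast.

Request:
step_arm:
  targets:
    - {"travel": [-0.015, 0, 0], "turn": 0, "fingers": 0}
    - {"travel": [-0.015, 0, 0], "turn": 0, "fingers": 0}
    - {"travel": [0, 0, 0.045], "turn": 0, "fingers": 0}
    - {"travel": [0, 0, 0.045], "turn": 0, "fingers": 0}
    - {"travel": [0.022, -0.01, 0], "turn": -0.08, "fingers": 1}
    - {"travel": [0.022, -0.01, 0], "turn": -0.08, "fingers": 1}
    - {"travel": [0.022, -0.01, 0], "turn": -0.08, "fingers": 1}
    - {"travel": [0.022, -0.011, 0], "turn": -0.08, "fingers": 1}
    - {"travel": [0.022, -0.011, 0], "turn": -0.08, "fingers": 1}
    - {"travel": [0.024, -0.011, 0], "turn": -0.08, "fingers": 1}
    - {"travel": [0, 0, 0], "turn": 0, "fingers": 1}
    - {"travel": [0, 0, 0], "turn": 0, "fingers": 1}
    - {"travel": [0, 0, 0], "turn": 0, "fingers": 1}

```text
t: 8.9
ee_pos: [0.6088, 0.0045, 0.2095]
eef_rot: [-0.787, -3.041, -0.0]
wrist_force: [-0.1, -0.0, -0.2]
width: 0.0856
```

```bash
python3 - <<'E'
from h import *
st()
snap('wrist','w3')
E
```

```text
t 8.9 [0.6088 0.0045 0.2095] y 60.98 F [-0.1 -0.  -0.2] M [-0.   -0.04  0.03] w 0.0856 q6 -1.25
```

View pics/w3.png

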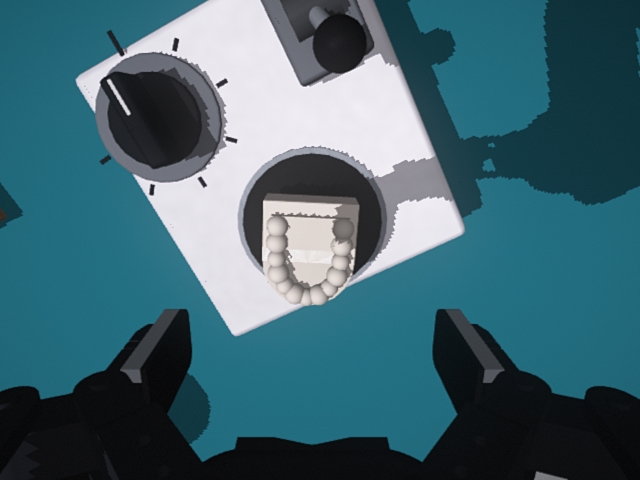

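Wrist view: cast aligned with the image, flat-end top edge (263,203)–(358,206), dome black rim x 244–381 with top at 152.

```bash
python3 - <<'E'
from h import *
f='w3'
a,b=at(f,(263,203),.117),at(f,(358,206),.117);d=b-a;print(np.linalg.norm(d),np.degrees(np.arctan2(d[1],d[0])))
n=np.array([d[1],-d[0],0])/np.linalg.norm(d);o=(a+b)/2
print('origin cast',o+.03*n, o-.03*n)
e=np.vstack([at(f,u,.06)[:2] for u in [(243,215),(383,215),(313,150)]]);print(e)
x,y=(e[:2]+0).mean(0);print('dome from width',(e[0]+e[1])/2,np.linalg.norm(e[0]-e[1]))
A=np.c_[2*e,np.ones(3)];s=np.linalg.solve(A,(e**2).sum(1));print('circle',s[:2],np.sqrt(s[2]+s[0]**2+s[1]**2))
m,k=at(f,(339,43),.135),at(f,(132,103),.104);print('ball',m,'dial',k)
E
```

```text
0.05494815738493876 59.000478316820804
origin cast [ 0.61506515 -0.00100093  0.117     ] [0.56363485 0.02990093 0.117     ]
[[ 0.5835 -0.0383]
 [ 0.6327  0.0501]
 [ 0.5677  0.0283]]
dome from width [0.6081 0.0059] 0.10116916526293969
circle [0.61211839 0.00366352] 0.050793201114640994
ball [0.5236 0.0667 0.135 ] dial [ 0.4911 -0.0469  0.104 ]
```

Request:
step_arm:
  targets:
    - {"travel": [0.0025, -0.002, -0.03], "turn": -0.03, "fingers": 1}
    - {"travel": [0.0025, -0.002, -0.03], "turn": 0, "fingers": 1}
    - {"travel": [0, 0, -0.03], "turn": 0, "fingers": 1}
    - {"travel": [0, 0, -0.018], "turn": 0, "fingers": 1}
    - {"travel": [0, 0, -0.013], "turn": 0, "fingers": 1}
    - {"travel": [0, 0, 0], "turn": 0, "fingers": 0.8}
    - {"travel": [0, 0, 0], "turn": 0, "fingers": 0.7}
    - {"travel": [0, 0, 0], "turn": 0, "fingers": 0.55}
    - {"travel": [0, 0, 0], "turn": 0, "fingers": 0.5}
    - {"travel": [0, 0, 0], "turn": 0, "fingers": 0.5}
    - {"travel": [0, 0, 0], "turn": 0, "fingers": 0.4}
    - {"travel": [0, 0, 0], "turn": 0, "fingers": 0.4}
  newtons: 30

```text
t: 10.15
ee_pos: [0.615, -0.0, 0.0898]
eef_rot: [0.834, 3.026, 0.0]
wrist_force: [-0.6, 0.7, 7.0]
width: 0.0556
```

```bash
python3 - <<'E'
from h import *
st()
E
```

```text
t 10.15 [ 0.615  -0.      0.0898] y 59.19 F [-0.6  0.7  7. ] M [0.1  0.22 0.  ] w 0.0556 q6 -1.23
```

```bash
python3 - <<'E'
from h import *
print(at('w1',(82,297),.018),at('w1',(236,342),.018))
print(at('side0',(363,214),.018),at('side0',(424,213),.018),at('side0',(426,243),.018),at('side0',(365,243),.018))
E
```

```text
[ 0.3467 -0.2336  0.018 ] [ 0.495  -0.2147  0.018 ]
[ 0.4983 -0.3461  0.018 ] [ 0.3415 -0.353   0.018 ] [ 0.348 -0.228  0.018] [ 0.4943 -0.2252  0.018 ]
```

Request:
step_arm:
  targets:
    - {"travel": [0, 0, 0.01], "turn": 0, "fingers": 0.4}
    - {"travel": [0, 0, 0.02], "turn": 0, "fingers": 0.4}
    - {"travel": [0, 0, 0.04], "turn": 0, "fingers": 0.4}
    - {"travel": [0, 0, 0.03], "turn": 0, "fingers": 0.4}
    - {"travel": [-0.02, -0.03, 0], "turn": 0, "fingers": 0.4}
    - {"travel": [-0.02, -0.03, 0], "turn": 0, "fingers": 0.4}
    - {"travel": [-0.02, -0.03, 0], "turn": 0, "fingers": 0.4}
    - {"travel": [-0.02, -0.03, 0], "turn": 0, "fingers": 0.4}
    - {"travel": [-0.02, -0.03, 0], "turn": 0, "fingers": 0.4}
    - {"travel": [-0.02, -0.03, 0], "turn": 0, "fingers": 0.4}
    - {"travel": [-0.02, -0.03, 0], "turn": 0, "fingers": 0.4}
    - {"travel": [0, 0, 0], "turn": 0, "fingers": 0.4}
    - {"travel": [0, 0, 0], "turn": 0, "fingers": 0.4}

```text
t: 11.45
ee_pos: [0.4742, -0.2103, 0.1888]
eef_rot: [0.837, 3.028, 0.0]
wrist_force: [0.3, 0.2, -2.6]
width: 0.0555
```

```bash
python3 - <<'E'
from h import *
st()
snap('wrist','w4')
E
```

```text
t 11.45 [ 0.4742 -0.2103  0.1888] y 59.1 F [ 0.3  0.2 -2.6] M [ 0.03 -0.07  0.02] w 0.0555 q6 -1.68
```

View pics/w4.png

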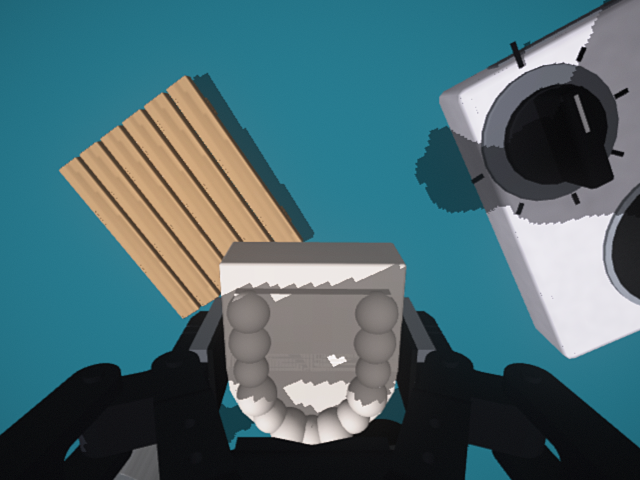

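Board corners (187,76),(60,170),(183,318),(302,240); held cast's flat top edge (220,265)–(405,265), held straight.

```bash
python3 - <<'E'
from h import *
f='w4'
B=np.array([at(f,u,.018) for u in [(187,76),(60,170),(183,318),(302,240)]]);print(B,np.linalg.norm(B-np.roll(B,1,0),axis=1));print('diag mid',(B[0]+B[2])/2,(B[1]+B[3])/2)
a,b=at(f,(220,265),.216),at(f,(405,265),.216);d=b-a;L=np.linalg.norm(d);n=np.array([d[1],-d[0],0])/L;print(L,'cast',(a+b)/2+.03*n)
E
```

```text
[[ 0.346  -0.2358  0.018 ]
 [ 0.3505 -0.3565  0.018 ]
 [ 0.4984 -0.3507  0.018 ]
 [ 0.4912 -0.2294  0.018 ]] [0.14534098 0.12078386 0.14801368 0.1215135 ]
diag mid [ 0.4222  -0.29325  0.018  ] [ 0.42085 -0.29295  0.018  ]
0.054725222703978095 cast [ 0.47381027 -0.21000905  0.216     ]
```

Request:
step_arm:
  targets:
    - {"travel": [-0.009, -0.014, 0], "turn": 0.098, "fingers": 0.4}
    - {"travel": [-0.009, -0.014, 0], "turn": 0.098, "fingers": 0.4}
    - {"travel": [-0.009, -0.014, 0], "turn": 0.098, "fingers": 0.4}
    - {"travel": [-0.009, -0.014, -0.01], "turn": 0.098, "fingers": 0.4}
    - {"travel": [-0.009, -0.014, -0.02], "turn": 0.098, "fingers": 0.4}
    - {"travel": [-0.008, -0.013, -0.03], "turn": 0.098, "fingers": 0.4}
    - {"travel": [0, 0, -0.03], "turn": 0, "fingers": 0.4}
    - {"travel": [0, 0, -0.03], "turn": 0, "fingers": 0.4}
    - {"travel": [0, 0, -0.025], "turn": 0, "fingers": 0.4}
    - {"travel": [0, 0, -0.015], "turn": 0, "fingers": 0.4}
    - {"travel": [0, 0, -0.008], "turn": 0, "fingers": 0.4}
    - {"travel": [0, 0, -0.003], "turn": 0, "fingers": 0.4}
    - {"travel": [0, 0, 0], "turn": 0, "fingers": 0.4}
    - {"travel": [0, 0, 0], "turn": 0, "fingers": 0.4}

```text
t: 12.9
ee_pos: [0.4219, -0.2932, 0.0181]
eef_rot: [-0.079, 3.14, -0.002]
wrist_force: [-0.4, 0.0, -1.1]
width: 0.0555
```

Request:
step_arm:
  targets:
    - {"travel": [0, 0, -0.001], "turn": 0, "fingers": 0.4}
    - {"travel": [0, 0, -0.001], "turn": 0, "fingers": 0.4}
    - {"travel": [0, 0, -0.001], "turn": 0, "fingers": 0.4}
    - {"travel": [0, 0, 0], "turn": 0, "fingers": 0.4}

```text
t: 13.3
ee_pos: [0.4214, -0.293, 0.0143]
eef_rot: [0.079, -3.141, -0.0]
wrist_force: [-0.1, -1.1, -1.2]
width: 0.0553
```

Request:
step_arm:
  targets:
    - {"travel": [0, 0, -0.001], "turn": 0, "fingers": 0.4}
    - {"travel": [0, 0, -0.001], "turn": 0, "fingers": 0.4}
    - {"travel": [0, 0, 0], "turn": 0, "fingers": 0.4}

```text
t: 13.6
ee_pos: [0.4214, -0.2931, 0.0139]
eef_rot: [-0.079, 3.14, -0.001]
wrist_force: [-4.4, 3.5, 17.9]
width: 0.0554
```

Request:
step_arm:
  targets:
    - {"travel": [0, 0, -0.001], "turn": 0, "fingers": 0.4}
    - {"travel": [0, 0, 0], "turn": 0, "fingers": 0.4}

```text
t: 13.8
ee_pos: [0.4215, -0.2931, 0.0139]
eef_rot: [-0.079, 3.14, -0.002]
wrist_force: [-7.7, 6.3, 29.8]
width: 0.0553
```

Request:
step_arm:
  targets:
    - {"travel": [0, 0, 0.002], "turn": 0, "fingers": 0.64}
    - {"travel": [0, 0, 0], "turn": 0, "fingers": 0.7}
    - {"travel": [0, 0, 0], "turn": 0, "fingers": 0.85}
    - {"travel": [0, 0, 0], "turn": 0, "fingers": 1}
    - {"travel": [0, 0, 0], "turn": 0, "fingers": 1}
    - {"travel": [0, 0, 0.02], "turn": 0, "fingers": 1}
    - {"travel": [0, 0, 0.04], "turn": 0, "fingers": 1}
    - {"travel": [0, 0, 0.04], "turn": 0, "fingers": 1}
    - {"travel": [0, 0, 0.04], "turn": 0, "fingers": 1}
    - {"travel": [0, 0, 0.04], "turn": 0, "fingers": 1}

```text
t: 14.8
ee_pos: [0.4212, -0.2928, 0.1949]
eef_rot: [0.079, -3.14, -0.0]
wrist_force: [0.6, 0.1, 0.0]
width: 0.0852
```

Request:
step_arm:
  targets:
    - {"travel": [0.001, 0.04, 0], "turn": -0.02, "fingers": 1}
    - {"travel": [0.001, 0.04, 0], "turn": -0.02, "fingers": 1}
    - {"travel": [0.001, 0.04, 0], "turn": -0.02, "fingers": 1}
    - {"travel": [0.001, 0.04, 0], "turn": -0.02, "fingers": 1}
    - {"travel": [0.001, 0.04, 0], "turn": -0.02, "fingers": 1}
    - {"travel": [0.001, 0.04, 0], "turn": -0.02, "fingers": 1}
    - {"travel": [0.001, 0.04, 0], "turn": -0.02, "fingers": 1}
    - {"travel": [0.001, 0.04, 0], "turn": -0.02, "fingers": 1}
    - {"travel": [0.001, 0.04, 0], "turn": -0.02, "fingers": 1}
    - {"travel": [0.001, 0.04, 0], "turn": -0.02, "fingers": 1}
    - {"travel": [0.002, 0.04, 0], "turn": -0.02, "fingers": 1}
    - {"travel": [0.002, 0.04, 0], "turn": -0.016, "fingers": 1}
    - {"travel": [0.002, 0.04, 0], "turn": 0, "fingers": 1}
    - {"travel": [0.002, 0.04, 0], "turn": 0, "fingers": 1}
    - {"travel": [0, 0, 0], "turn": 0, "fingers": 1}
    - {"travel": [0, 0, 0], "turn": 0, "fingers": 1}

```text
t: 16.4
ee_pos: [0.4391, 0.2673, 0.1929]
eef_rot: [-0.289, -3.128, 0.001]
wrist_force: [-0.8, -0.4, 0.5]
width: 0.0852
```

```bash
python3 - <<'E'
from h import *
st()
snap('wrist','w5');snap('top','top2')
a=cv2.resize(cv2.imread('pics/w5.png')[:360],(480,270),interpolation=cv2.INTER_AREA)
t=cv2.imread('pics/top2.png')[260:360,360:460];t=cv2.resize(t,(320,320),interpolation=cv2.INTER_CUBIC)
w=cv2.imread('pics/w5.png')
c=np.zeros((560,640,3),np.uint8);c[:480]=w;c=np.hstack([w,np.zeros((480,160,3),np.uint8)]);c[:160,640:]=cv2.resize(t,(160,160));cv2.imwrite('pics/c5.png',c)
E
```

```text
t 16.4 [0.4391 0.2673 0.1929] y 79.45 F [-0.8 -0.4  0.5] M [ 0.   -0.04  0.01] w 0.0852 q6 -1.07
```

View pics/c5.png

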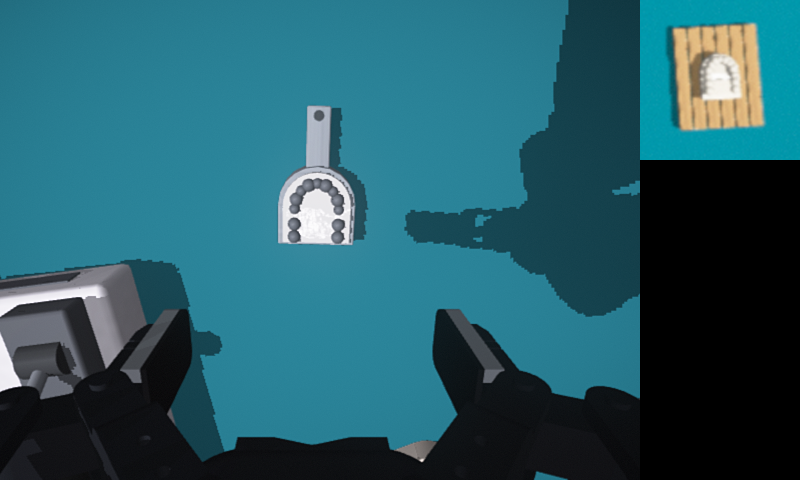

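Cast stands upright in the board's middle. Tray: flat end (279,243)–(352,244), handle tip (319,106), nearly aligned.

```bash
python3 - <<'E'
from h import *
f='w5'
a,b=at(f,(279,243),.024),at(f,(352,244),.024);h=at(f,(319,106),.013);m=(a+b)/2
print(np.linalg.norm(a-b),a,b,h);v=(h-m)[:2];print(np.linalg.norm(v),np.degrees(np.arctan2(v[1],v[0])),np.degrees(np.arctan2(*(b-a)[1::-1])))
u=v/np.linalg.norm(v);print('origin',m[:2]+.026*u,h[:2]-.079*u)
E
```

```text
0.05754059436606473 [0.4601 0.237  0.024 ] [0.4715 0.2934 0.024 ] [0.3646 0.2866 0.013 ]
0.10343790407776061 168.05999144478238 78.57289840605489
origin [0.44036252 0.27057907] [0.44189082 0.27025589]
```

Request:
step_arm:
  targets:
    - {"travel": [0.001, 0.0015, -0.04], "turn": -0.02, "fingers": 1}
    - {"travel": [0.001, 0.0015, -0.045], "turn": 0, "fingers": 1}
    - {"travel": [0, 0, -0.045], "turn": 0, "fingers": 1}
    - {"travel": [0, 0, -0.03], "turn": 0, "fingers": 1}
    - {"travel": [0, 0, -0.018], "turn": 0, "fingers": 1}
    - {"travel": [0, 0, -0.009], "turn": 0, "fingers": 1}
    - {"travel": [0, 0, 0], "turn": 0, "fingers": 0.85}
    - {"travel": [0, 0, 0], "turn": 0, "fingers": 0.75}
    - {"travel": [0, 0, 0], "turn": 0, "fingers": 0.6}
    - {"travel": [0, 0, 0], "turn": 0, "fingers": 0.5}
    - {"travel": [0, 0, 0], "turn": 0, "fingers": 0.4}
    - {"travel": [0, 0, 0], "turn": 0, "fingers": 0.4}
  newtons: 30

```text
t: 17.7
ee_pos: [0.4421, 0.27, 0.0077]
eef_rot: [0.322, 3.123, 0.001]
wrist_force: [-0.7, -1.4, 6.6]
width: 0.0593
```

```bash
python3 - <<'E'
from h import *
st()
E
```

```text
t 17.7 [0.4421 0.27   0.0077] y 78.21 F [-0.7 -1.4  6.6] M [-0.39  0.11 -0.06] w 0.0593 q6 -1.05
```

Request:
step_arm:
  targets:
    - {"travel": [0, 0, 0.01], "turn": 0, "fingers": 0.4}
    - {"travel": [0, 0, 0.03], "turn": 0, "fingers": 0.4}
    - {"travel": [0, 0, 0.045], "turn": 0, "fingers": 0.4}
    - {"travel": [0, 0, 0.045], "turn": 0, "fingers": 0.4}
    - {"travel": [0, 0, 0.045], "turn": 0, "fingers": 0.4}
    - {"travel": [0, 0, 0.02], "turn": 0, "fingers": 0.4}
    - {"travel": [0.02, -0.033, 0], "turn": 0, "fingers": 0.4}
    - {"travel": [0.022, -0.033, 0], "turn": 0, "fingers": 0.4}
    - {"travel": [0.022, -0.034, 0], "turn": 0, "fingers": 0.4}
    - {"travel": [0.022, -0.034, 0], "turn": 0, "fingers": 0.4}
    - {"travel": [0.022, -0.034, 0], "turn": 0, "fingers": 0.4}
    - {"travel": [0.022, -0.033, 0], "turn": 0, "fingers": 0.4}
    - {"travel": [0.02, -0.033, 0], "turn": 0, "fingers": 0.4}
    - {"travel": [0.02, -0.033, 0], "turn": 0, "fingers": 0.4}
    - {"travel": [0, 0, 0], "turn": 0, "fingers": 0.4}
    - {"travel": [0, 0, 0], "turn": 0, "fingers": 0.4}
    - {"travel": [0, 0, 0], "turn": 0, "fingers": 0.4}

```text
t: 19.4
ee_pos: [0.6108, 0.004, 0.2018]
eef_rot: [-0.321, -3.125, -0.0]
wrist_force: [-0.2, 0.2, -1.2]
width: 0.059
```

```bash
python3 - <<'E'
from h import *
st()
snap('wrist','w6');snap('side','side2')
E
```

```text
t 19.4 [0.6108 0.004  0.2018] y 78.26 F [-0.2  0.2 -1.2] M [0.   0.05 0.  ] w 0.059 q6 -1.55
```

View pics/w6.png

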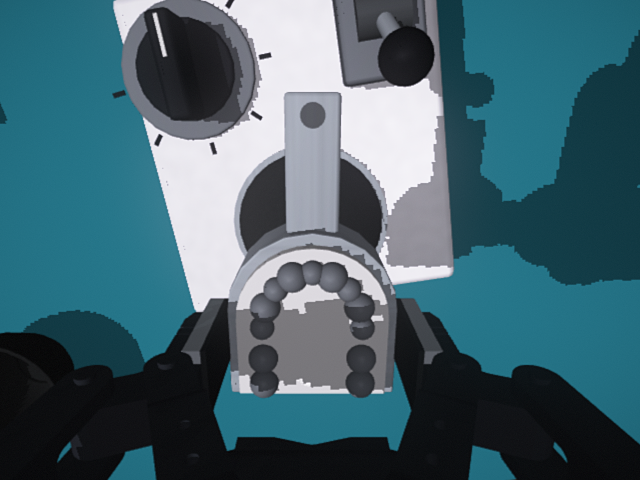

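Tray held level and straight: handle tip (313,93), flat end (231–393,391); dome black edges at columns 240 and 382.

```bash
python3 - <<'E'
from h import *
f='w6'
h=at(f,(313,93),.207);m=at(f,(312,391),.218);u=(m-h)[:2];L=np.linalg.norm(u);u/=L;print(L,'tray origin',h[:2]+.079*u,m[:2]-.026*u)
e=np.vstack([at(f,p,.06)[:2] for p in [(240,213),(382,213),(277,163),(347,161),(247,245)]])
A=np.c_[2*e,np.ones(5)];s=np.linalg.lstsq(A,(e**2).sum(1),rcond=None)[0];print('dome',s[:2],np.sqrt(s[2]+s[0]**2+s[1]**2))
print('dial',at(f,(174,65),.104))
E
```

```text
0.10132136990783333 tray origin [0.610468   0.00394839] [0.60687002 0.00471446]
dome [0.61428637 0.0033388 ] 0.05000638288799173
dial [ 0.5006 -0.0485  0.104 ]
```

Request:
step_arm:
  targets:
    - {"travel": [0.002, -0.0005, -0.02], "turn": 0, "fingers": 0.4}
    - {"travel": [0.0015, -0.0005, -0.03], "turn": 0, "fingers": 0.4}
    - {"travel": [0, 0, -0.025], "turn": 0, "fingers": 0.4}
    - {"travel": [0, 0, -0.012], "turn": 0, "fingers": 0.4}
    - {"travel": [0, 0, -0.005], "turn": 0, "fingers": 0.4}
    - {"travel": [0, 0, -0.002], "turn": 0, "fingers": 0.4}
    - {"travel": [0, 0, 0], "turn": 0, "fingers": 0.4}
    - {"travel": [0, 0, 0], "turn": 0, "fingers": 0.4}

```text
t: 20.3
ee_pos: [0.6153, 0.002, 0.1084]
eef_rot: [0.322, 3.123, -0.0]
wrist_force: [0.6, 0.1, -2.2]
width: 0.0586
```

Request:
step_arm:
  targets:
    - {"travel": [0, 0, -0.001], "turn": 0, "fingers": 0.4}
    - {"travel": [0, 0, -0.001], "turn": 0, "fingers": 0.4}
    - {"travel": [0, 0, 0], "turn": 0, "fingers": 0.4}

```text
t: 20.6
ee_pos: [0.6149, 0.002, 0.1054]
eef_rot: [0.323, 3.125, -0.0]
wrist_force: [0.4, -0.8, -1.3]
width: 0.0588
```

Request:
step_arm:
  targets:
    - {"travel": [0, 0, -0.001], "turn": 0, "fingers": 0.4}
    - {"travel": [0, 0, 0], "turn": 0, "fingers": 0.4}

```text
t: 20.8
ee_pos: [0.6148, 0.002, 0.1042]
eef_rot: [-0.323, -3.125, -0.0]
wrist_force: [-1.1, -0.1, -1.7]
width: 0.0593
```

Request:
step_arm:
  targets:
    - {"travel": [0, 0, -0.001], "turn": 0, "fingers": 0.4}
    - {"travel": [0, 0, 0], "turn": 0, "fingers": 0.4}

```text
t: 21.0
ee_pos: [0.6148, 0.002, 0.1032]
eef_rot: [-0.323, -3.125, -0.0]
wrist_force: [0.3, -0.1, -1.3]
width: 0.0589
```

Request:
step_arm:
  targets:
    - {"travel": [0, 0, -0.0007], "turn": 0, "fingers": 0.4}
    - {"travel": [0, 0, 0], "turn": 0, "fingers": 0.4}

```text
t: 21.2
ee_pos: [0.615, 0.002, 0.1028]
eef_rot: [0.323, 3.125, -0.0]
wrist_force: [0.3, -0.0, 0.3]
width: 0.0591
```

Contact just begins; a touch lower, then release slowly.

Request:
step_arm:
  targets:
    - {"travel": [0, 0, -0.0004], "turn": 0, "fingers": 0.4}
    - {"travel": [0, 0, 0], "turn": 0, "fingers": 0.4}
    - {"travel": [0, 0, 0], "turn": 0, "fingers": 0.69}
    - {"travel": [0, 0, 0], "turn": 0, "fingers": 0.71}
    - {"travel": [0, 0, 0], "turn": 0, "fingers": 0.74}
    - {"travel": [0, 0, 0], "turn": 0, "fingers": 0.78}
    - {"travel": [0, 0, 0], "turn": 0, "fingers": 0.85}
    - {"travel": [0, 0, 0], "turn": 0, "fingers": 0.92}
    - {"travel": [0, 0, 0], "turn": 0, "fingers": 1}
    - {"travel": [0, 0, 0], "turn": 0, "fingers": 1}
    - {"travel": [0, 0, 0.01], "turn": 0, "fingers": 1}
    - {"travel": [0, 0, 0.02], "turn": 0, "fingers": 1}
    - {"travel": [0, 0, 0.04], "turn": 0, "fingers": 1}
    - {"travel": [0, 0, 0.04], "turn": 0, "fingers": 1}
    - {"travel": [-0.02, 0, 0.03], "turn": 0, "fingers": 1}
    - {"travel": [-0.03, 0, 0.01], "turn": 0, "fingers": 1}
    - {"travel": [-0.03, 0, 0], "turn": 0, "fingers": 1}
    - {"travel": [-0.03, 0, 0], "turn": 0, "fingers": 1}
    - {"travel": [0, 0, 0], "turn": 0, "fingers": 1}

```text
t: 23.1
ee_pos: [0.5023, 0.0024, 0.2537]
eef_rot: [0.323, 3.124, -0.0]
wrist_force: [-0.3, 1.0, -0.4]
width: 0.0854
```

```bash
python3 - <<'E'
from h import *
st()
snap('side','side3');snap('top','top3')
a=cv2.resize(cv2.imread('pics/side3.png')[130:480,150:470],(548,600),interpolation=cv2.INTER_CUBIC)
b=cv2.resize(cv2.imread('pics/top3.png')[150:360,220:520],(252,176))
c=np.zeros((600,800,3),np.uint8);c[:,:548]=a;c[:176,548:]=b;cv2.imwrite('pics/c6.png',c)
E
```

```text
t 23.1 [0.5023 0.0024 0.2537] y 78.21 F [-0.3  1.  -0.4] M [ 0.   -0.03  0.04] w 0.0854 q6 -1.6
```

View pics/c6.png

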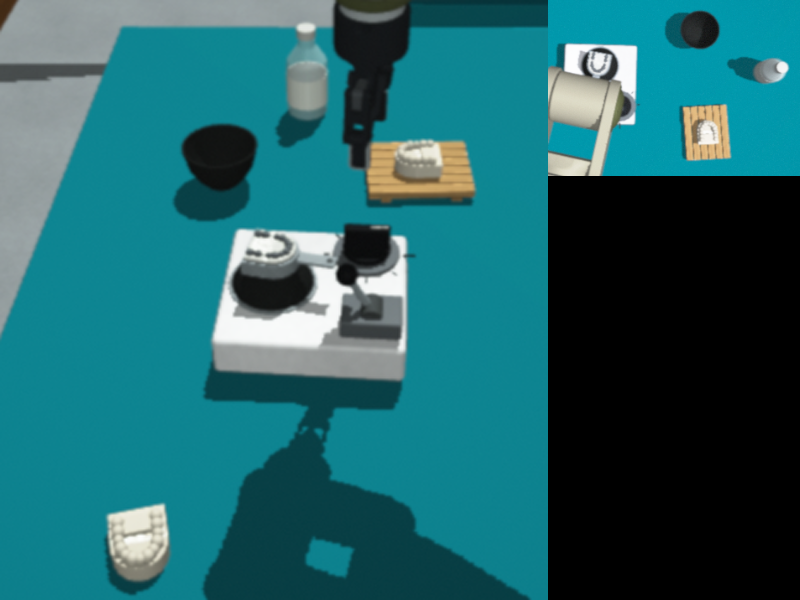

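Tray sits level on the dome (268,252), lever leans away (346,275), the dial's bar is along x, and the cast is on the board (418,158). Spare cast, bowl and bottle are in place. Hand in.

```bash
python3 -c "
from rig import r
print(r.close_job())"
```

```text
the job is handed in; nothing more can be done
None
```

I finished all four steps in the order asked and handed the job in at about 23 s of the 72 s allowed. Closing reported no verdict.

- **Dial:** turned anticlockwise until the moment jumped to about 0.95 N m at the stop. The pointer sits at the long tick.
- **Mains lever:** pushed over until the force reached about 23 N at its stop. It still leans away from the robot in the last picture.
- **Cast:** stands teeth up in the middle of the drying board. It met the board with up to 30 N of wrist force, firmer than I intended, because I pressed on about 1 mm after contact before easing off.
- **Tray:** set down with almost no force and released. It was level on the dome, filled side up, about 1 s after release.
- **Bystanders:** the spare cast, bowl and bottle look undisturbed, and the robot was clear of everything.

**Disagreements:** the top camera put the vibrator a few mm off in y from the side and wrist views, about 4–6 mm at the dial. I worked from the wrist view backed by the side view. I viewed 12 pictures, two over the budget, to check the tray before setting it down and the final result.

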